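# Put the catch tray into the extraction tank through its lid slot

### The arm

A 6-joint arm with a two-finger parallel gripper is mounted at the origin on the work surface. World frame = base frame: x ahead of the robot, y to its left, z up, the work surface at z = 0. Lengths are in mm, angles in rad, forces in N, time in s.
With the tool pointing down it reaches from about 325 to 925 mm from the base axis. Payload 3.1 kg.
Tool frame: the origin (TCP) lies at the very end of the fingers, on their centre line; the grasp point (between the pads) lies 19 mm behind it (env.tcp_to_grasp is the distance from the TCP to the grasp point, in mm); z points along the fingers, x is the direction in which the jaws open and shut, and the axes are right-handed (so a half turn about z gives the same grasp; the last joint's range is limited). The gripper opens to 85 mm and grips with 20 to 120 N. Pads are 22 mm wide; open, the fingers measure 114 mm over their backs; the gripper's body (76 mm by 85 mm) begins 54 mm behind the grasp point. The pads swing forward as they close: fully open they stand 13 mm farther back than shut.
Start: joints at [1.058, 0.217, 1.613, -0, 1.311, -0.112], TCP at [243.83, 575.488, 231.3] pointing down, gripper open.
Joint ranges: [-2.75, 2.75], [-0.78, 2.1], [0.31, 2.55], [-1.13, 4.27], [0.13, 2.63], [-2.58, 2.58]. Speed limits (rad/s): [2.79, 2.79, 3.14, 3.14, 3.14, 3.14].

### API

Orientations are given as a unit quaternion [x, y, z, w].
In Python, from cell import env gives the robot as it stands.
- The arm moves only by the tool step_arm, never from a script. Its argument "commands" is text: rows parted by semicolons, each of 5 numbers parted by spaces: the shift along the tool's x, y, z in m, then the turn about the tool's z in rad, then the closure, from 0 (fully open) to 1 (shut). A call has 1 to 8 rows; each row shifts and turns the commanded pose from where the row before left it, along the tool's axes as they then stand; what a row does not reach is not made up. A row lasts 1/12 s, in which the tool goes at most 41.7 mm and 7.16 degrees, less where a joint would pass 70% of its speed; a pose out of reach is approached as far as the arm can. A call is refused whole if a number of a shift passes 0.0417 or a number of a turn 0.125, either way. A call with a gripper value outside its range is refused whole. The fingers move at their own pace and stop on an object; "newtons" is the grip in N (left out, the last holds). Time passes only in rows, so rows that do not move let the fingers close. It gives the time, the measured TCP pose, the force and the opening at its end, in the units of the state.
- env.state(): the state, without advancing time (a new reading comes with each control period).
- env.snapshot(name): name is "scene" or "top" or "wrist"; returns a dict with "img" (420x560x3 uint8, blue, green, red), "depth" (420x560 float32, mm along the optical axis (not along the pixel's ray), 0 where there is no reading), "intrinsics" (3x3 intrinsics, pixels), "k1" (the pictures are not rectified: a ray, as slopes to the right and down, at radius r is drawn at 1 + k1 r^2 times it, then the intrinsics apply), "position" and "orientation" of the camera in the world. Camera axes: x right, y down, z forward; pixel columns grow to the right and rows downward; lengths in mm; the calibration is good to about 2 mm. A picture is of the moment at which its call begins.
- env.finish_job(): hands the job in, once; it reports no verdict.
Trained networks look in the newest picture that a camera, given by its name, has taken for a name from the list of things; names that differ only in an ending like _2 or _b are one class to them, and where a whole thing is asked for, a point or a joint stands for the part that bears it (a point fixed in the world has none). Each returns a list of dicts, best first, with "p" (0 to 1); they miss things now and then, are a little off and sometimes report something else, mostly with a low value. They report only what shows in the picture. A call takes as long as a camera call. They do not tell look-alikes from the thing itself.
- env.find_in(label, camera): "xy" ([column, row] as shares, 0 to 1, of the picture: columns of its width, rows of its height, amid what is visible of it).
The state is a dict: "time_s": time; "joint_pos": joint angles; "joint_velocities": joint speeds; "effort": joint torques, N m; "position": TCP position; "eef_rot": TCP orientation; "ft_force": force on the tool from outside, world axes, zero at the start; "torque": the same for the moment, N m; "grip_width": finger opening in mm.
Only numpy, scipy, OpenCV 4.12 (cv2) and the standard library are available. Lean on these libraries where they do the work, as an engineer would, in place of code of your own. Each camera call takes 0.05 s, during which the arm holds its last target. There are 200 camera calls.

### The job

Slide the hatch on the tank's lid fully open and bring the catch tray in through the slot, toe first and tilted, because the dish is longer than the slot; then right it inside, so that it stands flat on the tank's floor with its dish straight under the row of ports and its stem upright against the slot's end nearest the ports. Finally slide the hatch back until it meets the stem, let go, and leave everything else on the bench where it is.

Things in the scene. Friction and masses are not known exactly. Their poses are not given: they have to be found in the camera images.
- tray_mid (a point): Catch tray: white open dish with an upright steel stem at its heel, like an L, 155 mm tall, about 0.16 kg, standing on the bench. Point: on the stem's axis, 77.5 mm above the underside. z up along the stem, -x from stem to the dish's toe. Stem: bar 12 mm (x) by 14 mm (y), z 10 to 155 mm above the underside; grip it near the top across y
- tray_toe (a point): Middle of the dish's toe edge at its underside, 62 mm from the stem's axis along the tray's -x; axes as the tray's. The dish is 70 mm long (8 mm behind the stem's axis to 62 mm in front), 36 mm wide, 10 mm high
- tank: Extraction tank, fixed: clear walls, white lid, 210 mm (x) by 120 mm (y), 98 mm high. Origin: centre of its underside, z up, -x end towards the robot. Inner floor 6 mm up, walls 6 mm, lid at z 90 to 98 mm. On the lid at y = 0, x = -82, -62, -42 mm stands a row of plugged ports, 16 mm across, 14 mm high; the dish belongs under them
- tank_slot (a point): Centre of the slot through the tank's lid, at the lid's top (tank x = 5, y = 0, z = 98 mm); axes as the tank's. The slot is 50 mm long (tank x = -20 to 30 mm) and 44 mm wide (y = -22 to 22 mm)
- hatch_knob (a point): Centre of the upright black grip on the hatch, 18 mm (x) by 12 mm (y), 28 mm high; 19.5 mm above the lid's top, axes as the tank's. The hatch is a dark steel plate 66 by 60 mm, 5 mm thick, on the lid over the slot; its leading edge is 50 mm from this point towards the ports (-x)
- hatch (a joint): Opening of the hatch in m: 0 shut (leading edge at tank x = -28 mm), grows as it slides along the tank's +x, fully open at 0.064; friction about 1.2 N, stays where left. With the stem against the slot's end (stem axis at tank x = -14 mm) it meets the stem at 0.020
- amber_bottle: Bystander: amber bottle, 48 mm across, 100 mm high; origin under its centre
- vial: Bystander: small glass jar, 28 mm across, 45 mm high; origin under its centre
- beaker: Bystander: glass beaker, 68 mm across, 85 mm high; origin under its centre
- jar: Bystander: amber jar, 60 mm across, 70 mm high; origin under its centre
- spatula: Bystander: steel spatula, 180 mm long, lying on the bench
Mind the look-alikes: they are no part of the job. What is shaped like the part that bears tray_mid but red is not meant.

How it is judged (in metres and radians):
On the way, in this order (a step that is already met when the one before it is completed fails the run):
1. the hatch is slid open (value of joint hatch above 0.052 m), for 0.1 s.
2. the tray stands flat on the tank's floor, dish under the ports (horizontal distance between tray_mid and tank_slot below 0.035 m and z of tray_mid in the frame of tank below 0.0885 m and angle between tray_mid's own z axis and vertical below 0.09 rad and x of tray_toe in the frame of tank below -0.04 m), for 0.2 s.
At the end, for the whole second after the job is handed in: The tray stands at rest on the tank's inner floor (within 4 mm in height), upright within 5 degrees, its stem within 8 mm of the slot's port-side end and within 14 mm of the slot's centre line, its toe under the ports within 18 mm of their row; the hatch is closed to 0.027 or less, against the stem (z of tray_mid in the frame of tank between 0.078 and 0.0875 m and angle between tray_mid's own z axis and vertical below 0.09 rad and x of tray_mid in the frame of tank between -0.02 and -0.006 m and y of tray_mid in the frame of tank between -0.014 and 0.014 m and x of tray_toe in the frame of tank below -0.06 m and y of tray_toe in the frame of tank between -0.018 and 0.018 m and value of joint hatch below 0.027 m and linear speed of tray below 0.01 m/s); the robot touches nothing.
It fails at once if a bystander is moved by more than 30 mm (distance of any of amber_bottle, vial, beaker, jar, spatula from where it was at the start of the episode above 0.03 m).
It also fails if it takes over 61 s, if anything falls off the work surface, if the arm or the gripper's body presses on something with over 40 N, if the wrist force passes 120 N, or if a joint passes its speed limit or range.

## Working session

There is one attempt and no reset: what is moved stays moved. The work goes in short steps, Python scripts to look and compute and a tool call to move; the robot and the scene stay as the last step left them, time stands still between calls to the robot, and variables do not carry over. Pictures are saved under pics/ and viewed, about 8 in all and at most 12, crops included, and the job is handed in when it is done.

Besides the shell and the picture viewer there is one more tool, called after "Request:" as name(argument=value, ...), one argument or row to a line, values as JSON. step_arm: Moves the arm, as the interface text tells. Its arguments: {"type":"object","properties":{"commands":{"type":"string"},"newtons":{"type":"number"}},"required":["commands"]}

```bash
mkdir -p pics; ls; cat > h.py <<'E'
from cell import env
import numpy as np, cv2
from scipy.spatial.transform import Rotation as R
def snap(c):
    s=env.snapshot(c); return s
def pose(s):
    return R.from_quat(s["orientation"]).as_matrix(), np.array(s["position"])
def slopes(s,uv):
    K=np.array(s["intrinsics"]); d=np.array([(uv[0]-K[0,2])/K[0,0],(uv[1]-K[1,2])/K[1,1]])
    u=d.copy()
    for _ in range(20): u=d/(1+s["k1"]*(u@u))
    return u
def at_z(s,uv,z):   # intersect pixel ray with height z
    M,p=pose(s); r=M@np.append(slopes(s,uv),1); return p+r*(z-p[2])/r[2]
def cloud(s):
    K=np.array(s["intrinsics"]); h,w=s["depth"].shape
    v,u=np.mgrid[0:h,0:w]; d=np.stack([(u-K[0,2])/K[0,0],(v-K[1,2])/K[1,1]],-1); x=d.copy()
    for _ in range(10): x=d/(1+s["k1"]*(x**2).sum(-1,keepdims=True))
    M,p=pose(s); P=np.concatenate([x,np.ones((h,w,1))],-1)*s["depth"][...,None]
    return P@M.T+p
def proj(s,P):
    M,p=pose(s); c=(np.array(P)-p)@M; x=c[...,:2]/c[...,2:]
    x=x*(1+s["k1"]*(x**2).sum(-1,keepdims=True)); K=np.array(s["intrinsics"])
    return x*[K[0,0],K[1,1]]+[K[0,2],K[1,2]]
E
python3 - <<'E'
from h import *
for c in ("scene","top"):
    s=snap(c); cv2.imwrite(f"pics/{c}0.png",s["img"]); np.savez(f"{c}0.npz",**s)
    print(c,np.round(s["position"]),np.round(R.from_quat(s["orientation"]).as_matrix()[:,2],2))
    P=cloud(s)
    for n in ("tray_mid","tray_toe","tank","tank_slot","hatch_knob","hatch","amber_bottle","vial","beaker","jar","spatula"):
        for d in env.find_in(n,c)[:3]:
            u=np.array(d["xy"])*[560,420]; print(n,round(d["p"],2),np.round(u),np.round(P[int(u[1]),int(u[0])]))
st=env.state();print(st)
E
```

```text
pics
scene [ 921. -543. 1020.] [-0.35  0.49 -0.8 ]
tray_mid 0.75 [275. 299.] [ 615. -156.   11.]
tray_mid 0.71 [236. 278.] [ 500. -162.    4.]
tray_mid 0.59 [202. 308.] [ 511. -289.   67.]
tray_toe 0.8 [198. 307.] [ 475. -277.    1.]
tray_toe 0.73 [237. 272.] [ 492. -151.   11.]
tray_toe 0.65 [273. 296.] [ 608. -151.   12.]
tank 0.83 [327. 188.] [571. 139. 107.]
tank_slot 0.74 [322. 188.] [557. 142.  99.]
hatch_knob 0.63 [331. 180.] [564. 175. 105.]
hatch_knob 0.31 [324. 188.] [563. 143. 102.]
hatch 0.84 [331. 177.] [557. 182. 105.]
amber_bottle 0.56 [313. 252.] [635. -23.  69.]
amber_bottle 0.49 [325. 190.] [567. 137.  99.]
vial 0.63 [347. 131.] [493. 380.  81.]
beaker 0.86 [347. 133.] [496. 380.  79.]
beaker 0.65 [233. 393.] [ 669. -385.    3.]
jar 0.78 [157. 345.] [ 488. -408.   64.]
spatula 0.73 [234. 392.] [ 670. -379.    6.]
top [ 470.    6. 1388.] [ 0.05 -0.03 -1.  ]
tray_mid 0.79 [339. 177.] [ 622. -175.    8.]
tray_mid 0.78 [335. 223.] [ 500. -162.    5.]
tray_mid 0.59 [382. 221.] [ 503. -290.    8.]
tray_toe 0.85 [376. 223.] [ 498. -275.    3.]
tray_toe 0.82 [335. 225.] [ 4
[... 460 characters left out ...]
s': 1.2, 'joint_pos': array([ 1.05779941e+00,  2.16902009e-01,  1.61338510e+00, -1.81721196e-05,
        1.31127740e+00, -1.12183259e-01]), 'joint_velocities': array([ 2.27269934e-04,  1.03373161e-03,  1.39705133e-03, -1.28860571e-05,
       -4.88694015e-04,  1.09102605e-05]), 'effort': array([-7.65119876e-04, -3.96900094e+01, -3.04248726e+01, -1.11399340e-04,
        1.10011595e-03, -2.03927209e-05]), 'position': array([243.84205957, 575.49751377, 231.30680201]), 'eef_rot': array([8.33715584e-01, 5.52194101e-01, 1.65276778e-05, 1.41001331e-06]), 'ft_force': array([-0.93652682,  0.34417658, -0.00957698]), 'torque': array([0.01555105, 0.00541813, 0.05042422]), 'grip_width': 85.45942125463813}
```

```bash
python3 - <<'E'
from h import *
a=cv2.imread("pics/top0.png");b=cv2.imread("pics/scene0.png")
x=cv2.resize(a[120:300,300:440],None,fx=3.3,fy=3.3,interpolation=2)  # top trays
y=cv2.resize(b[240:360,170:310],None,fx=2.85,fy=2.85,interpolation=2)
h=594; y=cv2.copyMakeBorder(y,0,max(0,h-y.shape[0]),0,0,0)[:h]; x=x[:h]
o=np.hstack([x,cv2.resize(y,(337,h)) if 0 else y])
cv2.imwrite("pics/tr.png",o[:, :800]); print(o.shape)
E
```

```text
(594, 861, 3)
```

View pics/scene0.png

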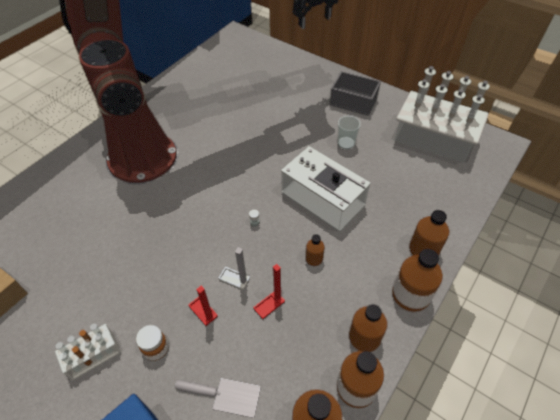

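View pics/tr.png

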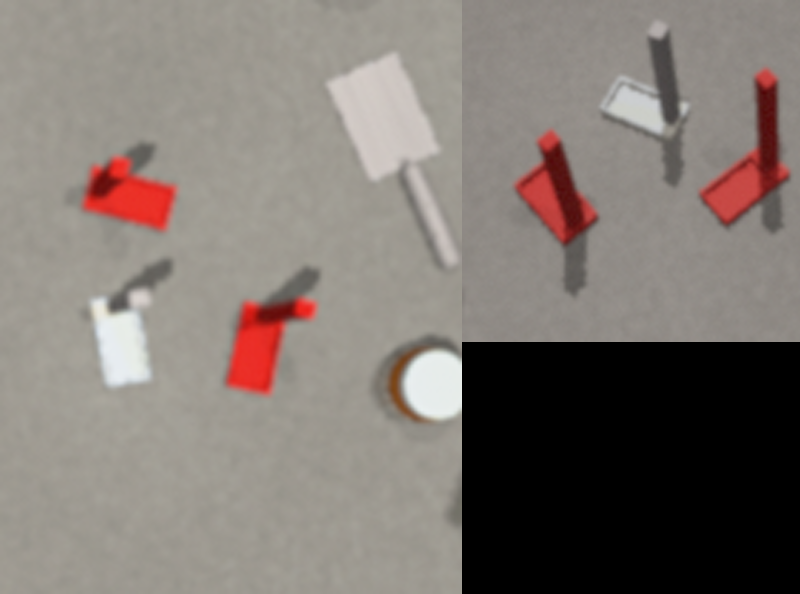

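White tray = dish at scene (236,278) / top (335,223); the red look-alikes at scene (202,308) and (275,299) are not meant. Crop confirms it: white dish, grey stem.

```bash
python3 - <<'E'
from h import *
s=dict(np.load("top0.npz")); s["k1"]=float(s["k1"]); im=s["img"].astype(int)
def comp(box,th):
    m=np.zeros(im.shape[:2],np.uint8); x0,y0,x1,y1=box
    sub=im[y0:y1,x0:x1]; m[y0:y1,x0:x1]=((sub.min(-1)>th)&(np.ptp(sub,-1)<40))*255
    return m
m=comp((322,200,352,245),185)
m=cv2.morphologyEx(m,cv2.MORPH_OPEN,np.ones((3,3)))
n,l,st,c=cv2.connectedComponentsWithStats(m); print(st[1:],c[1:])
k=1+np.argmax(st[1:,4]); pts=np.argwhere(l==k)[:,::-1]
W=np.array([at_z(s,p,8)[:2] for p in pts]).astype(np.float32)
r=cv2.minAreaRect(W); print("dish",r, cv2.boxPoints(r).round())
print("stem top",at_z(s,[300+140/3.3,120+298/3.3],155).round(1))
m=comp((150,150,255,260),190)
n,l,st,c=cv2.connectedComponentsWithStats(m);k=1+np.argmax(st[1:,4]);print(st[k])
pts=np.argwhere(l==k)[:,::-1]
W=np.array([at_z(s,p,98)[:2] for p in pts]).astype(np.float32)
r=cv2.minAreaRect(W); print("lid",r, cv2.boxPoints(r).round())
P=cloud(s); q=P[150:260,150:255].reshape(-1,3); q=q[(q[:,2]>92)&(q[:,2]<104)]
print("lid cloud",cv2.minAreaRect(q[:,:2].astype(np.float32)),np.median(q[:,2]))
cv2.imwrite("pics/tank0.png",np.hstack([cv2.resize(s["img"][150:255,150:255],None,fx=4,fy=4),cv2.resize(cv2.imread("pics/scene0.png")[130:235,270:375],None,fx=3.6,fy=4)]))
E
```

```text
[[340 209   4   3  12]
 [328 210  18  27 319]] [[341.5        210.        ]
 [336.26018809 224.40125392]]
dish ((498.5629577636719, -167.77244567871094), (71.47423553466797, 37.25414276123047), 9.603821754455566) [[ 460. -155.]
 [ 466. -192.]
 [ 537. -180.]
 [ 531. -143.]]
stem top [ 524.4 -163.8  155. ]
[ 172  158   58   90 3308]
lid ((543.5578002929688, 180.4805908203125), (121.65675354003906, 211.96621704101562), 84.32808685302734) [[432. 130.]
 [643. 109.]
 [655. 231.]
 [444. 251.]]
lid cloud ((544.2647705078125, 179.6904754638672), (121.9633560180664, 210.43588256835938), 84.28836822509766) 98.63135236708717
```

View pics/tank0.png

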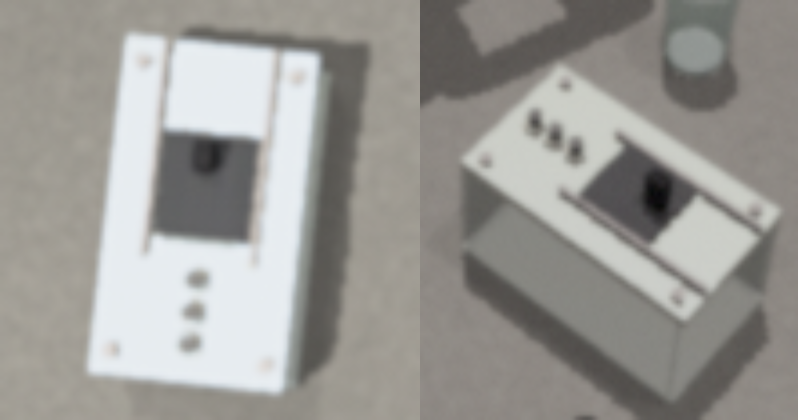

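Scene and crops: tank yaw ≈ -5.7°, hatch shut with the knob at top-crop (207,155). The ports are on the robot side. Tray stem is at about (525,-163.5), yaw 9.6°. I'll open the hatch first.

Request:
step_arm(
  commands="0 0 0 -0.1 0.4; 0 0 0 -0.1 0.4; 0 0 0 -0.1 0.4; -0.03 0.03 0 0 0.4; -0.03 0.03 0 0 0.4; -0.03 0.03 0 0 0.4; -0.03 0.03 0 0 0.4; -0.03 0.03 0 0 0.4",
  newtons=40,
)

```text
time_s: 1.87
position: [376.4, 412.7, 231.5]
eef_rot: [0.742, 0.671, 0.0, 0.0]
ft_force: [1.1, 0.2, -0.5]
grip_width: 51.0
```

Request:
step_arm(
  commands="-0.03 0.03 0 0 0.4; -0.03 0.03 0 0 0.4; -0.03 0.03 0 0 0.4; -0.03 0.03 0 0 0.4; -0.03 0.03 0 0 0.4; -0.03 0.03 0 0 0.4; -0.03 0.03 0.02 0 0.4; 0 0 0.03 0 0.4",
)

```text
time_s: 2.53
position: [565.6, 186.3, 188.3]
eef_rot: [0.744, 0.668, 0.005, 0.005]
ft_force: [1.0, -0.2, 0.6]
grip_width: 51.3
```

```bash
cat >> h.py <<'E'
TC=np.array([543.7,180.3]); TY=-0.0995
def tk(p): # tank coords of a world point
    d=np.array(p)[:2]-TC; c,s_=np.cos(TY),np.sin(TY)
    return np.array([c*d[0]+s_*d[1],-s_*d[0]+c*d[1],p[2]])
def st():
    s=env.state(); r=R.from_quat(s["eef_rot"]).as_matrix()
    print("t",round(s["time_s"],2),"pos",s["position"].round(1),"tank",tk(s["position"]).round(1),"xhead",np.round(np.arctan2(r[1,0],r[0,0]),4),"tilt",np.round(r[:,2],3),"F",s["ft_force"].round(1),"w",round(s["grip_width"],1)); return s
def tool(p): # world target -> tool-axes delta
    s=env.state(); return R.from_quat(s["eef_rot"]).as_matrix().T@(np.array(p)-s["position"])
E
python3 - <<'E'
from h import *
st()
s=snap("wrist"); cv2.imwrite("pics/w1.png",s["img"])
print(s["position"],R.from_quat(s["orientation"]).as_matrix().round(2))
for n in ("hatch_knob","tank_slot","hatch"):
    for d in env.find_in(n,"wrist")[:2]:
        u=np.array(d["xy"])*[560,420]; print(n,d["p"],u.round(),tk(at_z(s,u,117.5)).round(1))
c=lambda x,y,z: np.append(TC+[np.cos(TY)*x-np.sin(TY)*y,np.sin(TY)*x+np.cos(TY)*y],z)
print(proj(s,[c(22,0,131.5),c(-42,0,112),c(-82,0,112),c(-28,30,103)]).round())
E
```

```text
t 2.53 pos [565.6 186.3 188.3] tank [ 21.2   8.1 188.3] xhead 1.4641 tilt [ 0.014 -0.001 -1.   ] F [ 1.  -0.2  0.6] w 51.3
[497.96706316 193.50835487 329.35816801] [[ 0.11  0.96  0.27]
 [ 0.99 -0.1  -0.03]
 [ 0.    0.28 -0.96]]
hatch_knob 0.65 [274. 197.] [  9.5   1.6 117.5]
tank_slot 0.8 [277. 143.] [-24.4   3.9 117.5]
hatch 0.73 [268. 199.] [ 11.3  -2.1 117.5]
[[271. 222.]
 [270. 114.]
 [269.  44.]
 [317. 135.]]
```

View pics/w1.png

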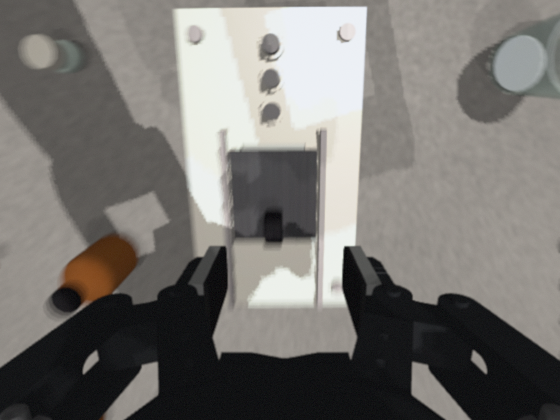

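Wrist picture: ports at (271,46), (271,80), (271,112) match my tank pose. The hatch edge at row 150 and the knob at (273,230) are about 9 mm further +x than shut, so the hatch starts slightly open with the knob at tank x≈31.

```bash
cat >> h.py <<'E'
c=lambda x,y,z: np.append(TC+[np.cos(TY)*x-np.sin(TY)*y,np.sin(TY)*x+np.cos(TY)*y],z)
E
python3 - <<'E'
from h import *
s=snap("wrist"); st(); cv2.imwrite("pics/w2.png",s["img"])
g=s["img"].astype(int).mean(-1)
# plate edge: profile along tank x at y=+20, z=103
for y in (-20,20):
    xs=np.arange(-40,70,1.); uv=proj(s,np.array([c(x,y,103) for x in xs])); v=[g[int(round(b)),int(round(a))] for a,b in uv]
    d=np.gradient(cv2.GaussianBlur(np.array(v)[None],(5,1),0)[0]); print(y,"lead",xs[d.argmin()],"trail",xs[d.argmax()])
print("knob delta",tool(c(31,0,109))*1)
E
```

```text
t 2.78 pos [557.3 191.9 184.2] tank [ 12.4  12.9 184.2] xhead 1.4708 tilt [ 0.  0. -1.] F [0.1 0.2 0.4] w 51.2
-20 lead -18.0 trail 49.0
20 lead -17.0 trail 49.0
knob delta [-12.91207336  18.6262787   75.15717439]
```

Request:
step_arm(
  commands="-0.013 0.019 0.01 0 0.4; 0 0 0.03 0 0.4; 0 0 0.025 0 0.4; 0 0 0.01 0 0.4; 0 0 0 0 1; 0 0 0 0 1; 0 0 0 0 1; 0 0 0 0 1",
)

```text
time_s: 3.45
position: [576.8, 176.9, 111.3]
eef_rot: [0.742, 0.671, 0.002, 0.001]
ft_force: [0.5, -0.8, 1.9]
grip_width: 10.8
```

Request:
step_arm(
  commands="0 0 0 0 1; 0 0 0 0 1; 0 0 0 0 1; 0 0 0 0 1",
)

```text
time_s: 3.78
position: [576.8, 176.9, 111.2]
eef_rot: [0.742, 0.671, 0.002, 0.001]
ft_force: [-0.8, -0.1, 6.0]
grip_width: 10.9
```

```bash
python3 -c "
from h import *
st()"
```

```text
t 3.78 pos [576.8 176.9 111.2] tank [ 3.330e+01 -1.000e-01  1.112e+02] xhead 1.47 tilt [ 0.004  0.001 -1.   ] F [-0.8 -0.1  6. ] w 10.9
```

Request:
step_arm(
  commands="0 0 -0.002 0 1; 0 0.012 0 0 1; 0 0.014 0 0 1; 0 0.014 0 0 1; 0 0.012 0 0 1; 0 0 0 0 1; 0 0 0 0 1",
)

```text
time_s: 4.37
position: [628.1, 171.8, 111.3]
eef_rot: [0.742, 0.67, 0.002, 0.001]
ft_force: [2.0, 2.4, 2.2]
grip_width: 10.8
```

```bash
python3 -c "
from h import *
st()"
```

```text
t 4.37 pos [628.1 171.8 111.3] tank [ 8.490e+01 -1.000e-01  1.113e+02] xhead 1.4697 tilt [ 0.003  0.001 -1.   ] F [2.  2.4 2.2] w 10.8
```

Request:
step_arm(
  commands="0 0 0 0 0.4; 0 0 0 0 0.4; 0 0 -0.03 0 0.4; 0 0 -0.035 0 0.4; 0 0 -0.035 -0.089 0.4; 0 0 0 -0.09 0.4; 0 0 0 -0.09 0.4",
)

```text
time_s: 4.95
position: [628.4, 171.1, 214.7]
eef_rot: [0.643, 0.765, 0.002, 0.002]
ft_force: [-0.2, -0.7, -0.8]
grip_width: 50.9
```

Request:
step_arm(
  commands="-0.031 -0.016 0 0 0.4; -0.031 -0.016 0 0 0.4; -0.031 -0.016 0 0 0.4; -0.031 -0.016 0 0 0.4; -0.031 -0.016 0 0 0.4; -0.031 -0.016 0 0 0.4; -0.031 -0.016 0 0 0.4; -0.031 -0.016 0 0 0.4",
)

```text
time_s: 5.62
position: [540.2, -96.1, 210.1]
eef_rot: [0.645, 0.764, -0.001, -0.0]
ft_force: [0.2, 0.6, 0.2]
grip_width: 51.0
```

Request:
step_arm(
  commands="-0.031 -0.016 0 0 0.4; -0.031 -0.014 0 0 0.4; 0 0 0 0 0.4; 0 0 0 0 0.4",
)

```text
time_s: 5.95
position: [521.6, -162.3, 210.2]
eef_rot: [0.647, 0.763, -0.0, -0.001]
ft_force: [0.1, 0.6, -1.1]
grip_width: 51.3
```

```bash
python3 - <<'E'
from h import *
s=snap("wrist");st(); o=s["img"].copy()
yaw=0.168; o0=np.array([525,-163.5])
def T(x,y,z): return np.append(o0+[np.cos(yaw)*x-np.sin(yaw)*y,np.sin(yaw)*x+np.cos(yaw)*y],z)
L=lambda P:cv2.polylines(o,[proj(s,np.array(P)).round().astype(int)],True,(0,255,0),1)
L([T(8,18,0),T(8,-18,0),T(-62,-18,0),T(-62,18,0)]); L([T(6,7,155),T(6,-7,155),T(-6,-7,155),T(-6,7,155)])
t=snap("top")
cv2.imwrite("pics/w3.png",np.hstack([o,cv2.resize(t["img"][150:255,150:255],(240,420))]))
for n in ("tray_mid","tray_toe"):
    for d in env.find_in(n,"wrist")[:2]: print(n,d["p"],(np.array(d["xy"])*[560,420]).round())
print(proj(s,[T(0,0,77.5),T(-62,0,0)]), tool(T(0,0,130)))
E
```

```text
t 6.0 pos [ 522.  -161.   210.1] tank [  12.3 -341.8  210.1] xhead 1.7372 tilt [-0.001  0.001 -1.   ] F [-0.2  0.2 -0. ] w 51.5
tray_mid 0.94 [160. 157.]
tray_mid 0.88 [278. 269.]
tray_toe 0.81 [158. 156.]
tray_toe 0.74 [282. 167.]
[[282.33407424 197.06523496]
 [282.45608858 118.32408974]] [-4.24275879  1.4763344  80.27595122]
```

View pics/w3.png

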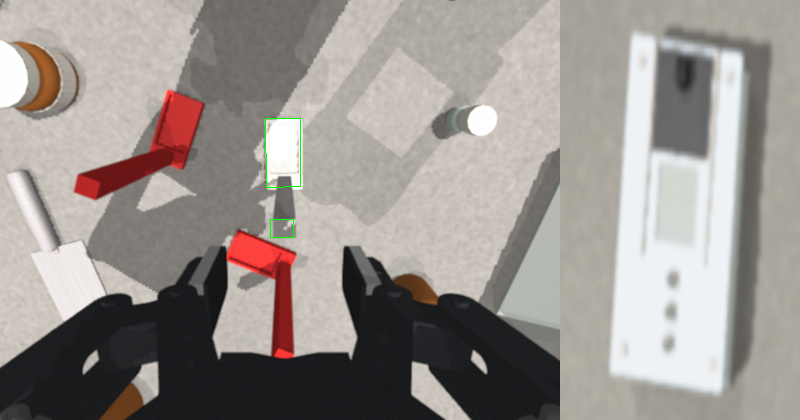

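Overlay on the dish (283,153) and stem top (283,228) agrees, and the hatch is open (slot visible at right). Next I grip the stem.

Request:
step_arm(
  commands="-0.004 0.0015 0.02 0 0.4; 0 0 0.035 0 0.4; 0 0 0.031 0 0.4; 0 0 0 0 0.4; 0 0 0 0 1; 0 0 0 0 1; 0 0 0 0 1; 0 0 0 0 1",
  newtons=20,
)

```text
time_s: 6.82
position: [527.0, -165.2, 127.2]
eef_rot: [0.645, 0.764, 0.001, 0.002]
ft_force: [0.5, -0.2, 2.4]
grip_width: 13.6
```

Request:
step_arm(
  commands="0 0 0 0 1; 0 0 0 0 1; 0 0 0 0 1",
)

```text
time_s: 7.07
position: [526.9, -165.4, 127.1]
eef_rot: [0.645, 0.764, 0.001, 0.002]
ft_force: [0.4, 0.5, 6.0]
grip_width: 13.6
```

```bash
python3 -c "
from h import *
st()
print(tool([525,-163.5,124]))"
```

```text
t 7.07 pos [ 526.9 -165.4  127.1] tank [  17.7 -345.7  127.1] xhead 1.7388 tilt [ 0.004 -0.002 -1.   ] F [0.4 0.5 6. ] w 13.6
[ 2.20463396 -1.61466909  3.11562232]
```

Request:
step_arm(
  commands="0 -0.0065 -0.0025 0 1; 0 -0.0065 -0.0025 0 1; 0 -0.0065 -0.002 0 1; 0 -0.0065 -0.002 0 1; 0 0 0 0 1",
)

```text
time_s: 7.48
position: [497.5, -168.9, 133.1]
eef_rot: [0.645, 0.764, -0.0, -0.001]
ft_force: [-0.2, -0.0, -1.7]
grip_width: 13.4
```

```bash
python3 - <<'E'
from h import *
s=snap("wrist");st(); o=s["img"].copy()
t=snap("scene")
a=o[60:330,180:400]; b=cv2.resize(t["img"][220:330,180:300],(440,403)); a=cv2.resize(a,(328,403))
cv2.imwrite("pics/w4.png",np.hstack([a,b]))
E
```

```text
t 7.53 pos [ 498.3 -168.9  133.2] tank [ -10.5 -352.   133.2] xhead 1.7382 tilt [-0.001  0.    -1.   ] F [-0.2 -0.7 -1.4] w 13.4
```

View pics/w4.png

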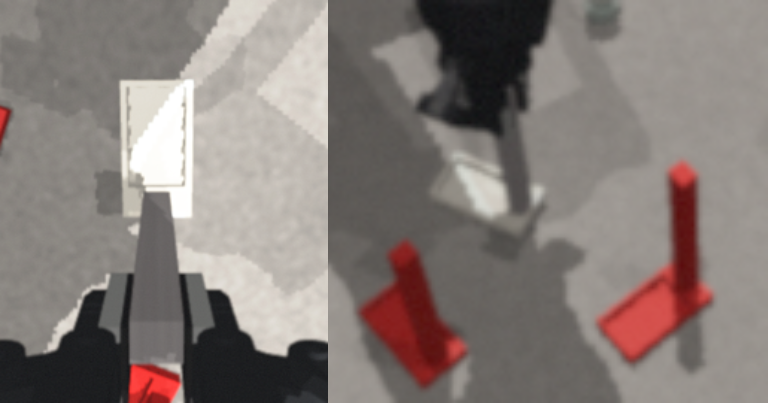

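```bash
cat >> h.py <<'E'
def tray(x,y,z,G,head,th,h):
    # tray point -> world, grip at G (h above underside), tray +x heading, tilt th toe-down
    v=np.array([x,0,z-h]); c_,s_=np.cos(th),np.sin(th)
    X=c_*v[0]-s_*v[2]; Z=s_*v[0]+c_*v[2]
    return np.array(G)+[np.cos(head)*X-np.sin(head)*y,np.sin(head)*X+np.cos(head)*y,Z]
def grasp(): 
    s=env.state(); r=R.from_quat(s["eef_rot"]).as_matrix(); return s["position"]-19*r[:,2], np.arctan2(r[1,1],r[0,1])
E
python3 - <<'E'
from h import *
s=snap("wrist");G,hd=grasp();print(G,hd)
for deg in (0,5,8,10,12,15,20):
  for h in (143,148):
    th=np.radians(deg); f=lambda x,y,z:tray(x,y,z,G,hd,th,h)
    P=[f(-62,18,10),f(-62,-18,10),f(8,18,10),f(8,-18,10),f(-62,0,0)]
    print(deg,h,proj(s,np.array(P[:4])).round().tolist(),"toe z",P[4][2].round(1),P[4][0].round(1))
E
```

```text
[ 499.20582241 -169.01704133  152.40321168] 0.16768756829879652
0 143 [[309.0, 117.0], [260.0, 117.0], [308.0, 209.0], [261.0, 209.0]] toe z 9.4 438.1
0 148 [[309.0, 117.0], [260.0, 117.0], [307.0, 207.0], [262.0, 207.0]] toe z 4.4 438.1
5 143 [[308.0, 133.0], [260.0, 133.0], [307.0, 224.0], [262.0, 224.0]] toe z 4.5 450.6
5 148 [[308.0, 133.0], [261.0, 133.0], [307.0, 222.0], [262.0, 222.0]] toe z -0.4 451.0
8 143 [[308.0, 142.0], [261.0, 142.0], [307.0, 232.0], [262.0, 232.0]] toe z 2.2 458.3
8 148 [[308.0, 143.0], [261.0, 143.0], [307.0, 231.0], [262.0, 231.0]] toe z -2.8 459.0
10 143 [[308.0, 149.0], [261.0, 149.0], [307.0, 238.0], [262.0, 238.0]] toe z 0.8 463.5
10 148 [[307.0, 149.0], [262.0, 149.0], [307.0, 237.0], [262.0, 237.0]] toe z -4.1 464.3
12 143 [[308.0, 155.0], [261.0, 155.0], [307.0, 244.0], [262.0, 244.0]] toe z -0.4 468.7
12 148 [[307.0, 155.0], [262.0, 155.0], [307.0, 243.0], [262.0, 243.0]] toe z -5.3 469.8
15 143 [[307.0, 164.0], [262.0, 164.0], [307.0, 253.0], [262.0, 253.0]] toe z -1.8 476.7
15 148 [[307.0, 165.0], [262.0, 165.0], [307.0, 252.0], [262.0, 252.0]] toe z -6.6 477.9
20 143 [[307.0, 180.0], [262.0, 180.0], [307.0, 268.0], [262.0, 268.0]] toe z -3.2 490.0
20 148 [[306.0, 181.0], [262.0, 181.0], [307.0, 267.0], [262.0, 267.0]] toe z -7.9 491.7
```

```bash
python3 - <<'E'
from h import *
s=dict(np.load("top0.npz")); s["k1"]=float(s["k1"]); P=cloud(s).reshape(-1,3)
s2=dict(np.load("scene0.npz")); s2["k1"]=float(s2["k1"]); P=np.vstack([P,cloud(s2).reshape(-1,3)])
q=np.array([tk(p) for p in P if abs(p[0]-700)<300 and abs(p[1]-150)<250])
for x0 in range(100,320,20):
    print(x0,[int(np.max(q[(q[:,0]>=x0)&(q[:,0]<x0+20)&(q[:,1]>=y)&(q[:,1]<y+20),2],initial=-1)) for y in range(-120,121,20)])
print(env.state()["joint_pos"].round(2))
E
```

```text
100 [7, 6, 101, 103, 107, 100, 105, 107, 102, 7, 6, 6, 7]
120 [5, 6, 5, 7, 5, 8, 6, 6, 9, 7, 9, 8, 5]
140 [6, 7, 7, 9, 8, 9, 5, 6, 6, 5, 6, 8, 7]
160 [5, 7, 5, 7, 7, 6, 6, 6, 9, 6, 9, 6, 7]
180 [8, 7, 6, 5, 6, 8, 7, 5, 6, 5, 6, 5, 6]
200 [6, 8, 7, 7, 8, 8, 7, 6, 7, 5, 6, 6, 7]
220 [8, 7, 6, 9, 7, 6, 5, 7, 6, 9, 8, 8, 5]
240 [5, 5, 8, 8, 6, 7, 8, 7, 6, 5, 5, 7, 8]
260 [5, 6, 6, 6, 6, 10, 112, 116, 119, 104, 6, 6, 5]
280 [54, 61, 5, 5, 7, 96, 125, 156, 154, 118, 7, 6, 7]
300 [141, 140, 131, 7, 7, 99, 127, 155, 153, 118, 7, 6, 5]
[-0.46  0.12  1.92  0.    1.1  -2.2 ]
```

Request:
step_arm(
  commands="0 0 -0.02 0 1; 0 0 -0.03 0 1; 0 0 -0.04 0 1; 0 0 -0.04 0 1; 0 0 -0.04 0 1; 0 0 0 0.089 1; 0 0 0 0.089 1; 0 0 0 0.089 1",
  newtons=60,
)

```text
time_s: 8.3
position: [500.2, -169.2, 305.0]
eef_rot: [0.743, 0.67, 0.001, 0.001]
ft_force: [0.8, 0.6, -1.1]
grip_width: 13.1
```

Request:
step_arm(
  commands="0.02 0.01 0 0 1; 0.03 0.016 0 0 1; 0.03 0.016 0 0 1; 0.03 0.016 0 0 1; 0.03 0.016 0 0 1; 0.03 0.016 0 0 1; 0.03 0.016 0 0 1; 0.03 0.016 0 0 1",
)

```text
time_s: 8.97
position: [644.4, 49.6, 303.0]
eef_rot: [0.741, 0.671, -0.0, -0.0]
ft_force: [0.0, -0.2, -1.9]
grip_width: 12.7
```

Request:
step_arm(
  commands="0.03 0.016 0 0 1; 0.03 0.016 0 0 1; 0.03 0.016 0 0 1; 0.025 0.016 0 0 1; 0.007 0.01 0 0 1; 0 0 0 0 1; 0 0 0 0 1",
)

```text
time_s: 9.55
position: [729.1, 162.4, 302.1]
eef_rot: [0.741, 0.672, -0.001, -0.0]
ft_force: [-0.5, -0.4, -1.8]
grip_width: 12.8
```

```bash
python3 - <<'E'
from h import *
s=snap("wrist");s0=st();G,hd=grasp()
cv2.imwrite("pics/w5.png",s["img"]); print(tool(c(178,0,180)))
E
```

```text
t 9.6 pos [728.8 161.6 302.5] tank [ 1.861e+02 -2.000e-01  3.025e+02] xhead 1.472 tilt [-0.002 -0.001 -1.   ] F [ 0.4 -0.2 -1.2] w 12.8
[  0.35730209  -7.84305739 122.54502152]
```

Request:
step_arm(
  commands="0 0 0.03 0 1; 0 0 0.04 0 1; 0 0 0.04 0 1; 0 0 0.02 0 1; 0 -0.01 0 0 1; 0 -0.005 0 0 1; 0 -0.005 0 0 1; 0 -0.005 -0.001 0 1",
  newtons=20,
)

```text
time_s: 10.27
position: [706.3, 163.6, 177.0]
eef_rot: [0.741, 0.671, 0.003, 0.002]
ft_force: [2.5, -1.5, -3.3]
grip_width: 12.4
```

Request:
step_arm(
  commands="0 -0.008 -0.002 0 1; 0 -0.008 -0.003 0 1; 0 -0.008 -0.002 0 1",
)

```text
time_s: 10.52
position: [681.8, 166.6, 184.7]
eef_rot: [0.741, 0.671, 0.002, 0.002]
ft_force: [3.4, -0.8, 1.0]
grip_width: 13.0
```

```bash
cat >> h.py <<'E'
def tilt_overlay(name,h=145):
    s=snap("wrist");st();G,hd=grasp(); o=s["img"].copy()
    for deg,col in ((0,(0,255,0)),(10,(255,0,0)),(20,(0,0,255)),(30,(255,0,255))):
        f=lambda x,y,z:tray(x,y,z,G,hd,np.radians(deg),h)
        P=np.array([f(-62,18,10),f(-62,-18,10),f(8,-18,10),f(8,18,10)])
        cv2.polylines(o,[proj(s,P).round().astype(int)],True,col,1)
    cv2.imwrite(name,o)
E
python3 -c "
from h import *
tilt_overlay('pics/w6.png')"
```

```text
t 10.57 pos [680.4 167.1 184.8] tank [137.4   0.5 184.8] xhead 1.4725 tilt [ 0.004  0.    -1.   ] F [ 2.8 -0.8 -0.5] w 13.0
```

View pics/w6.png

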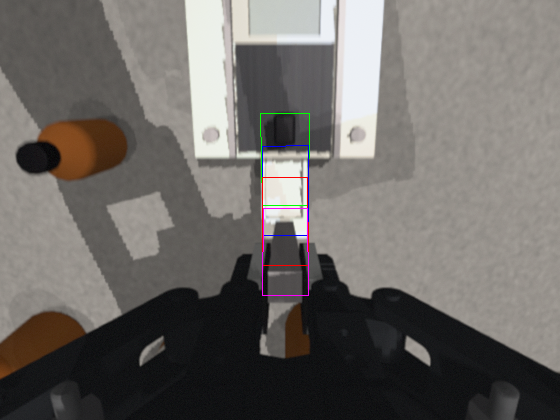

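Dish toe at row ~158 touches the tank wall, heel at ~238. The tray has pivoted about 12° in the pads at 3 N, so I continue to ~28°.

Request:
step_arm(
  commands="0 -0.008 -0.001 0 1; 0 -0.008 -0.001 0 1; 0 -0.008 0 0 1; 0 -0.008 0 0 1; 0 -0.008 0 0 1; 0 -0.008 0 0 1; 0 0 0 0 1; 0 0 0 0 1",
)

```text
time_s: 11.23
position: [631.5, 171.8, 183.0]
eef_rot: [0.741, 0.671, -0.001, -0.001]
ft_force: [2.9, -0.3, -0.7]
grip_width: 12.8
```

```bash
python3 - <<'E'
from h import *
st(); tilt_overlay('pics/w7.png')
# 2D insertion check at fixed tilt: slack of sliding x-range at each grip height
def poly(th,h=145):
    pts=[]
    for (x0,x1,z0,z1) in ((-62,8,0,10),(-6,6,10,155)):
        for t in np.linspace(0,1,80):
            for p in ((x0+t*(x1-x0),z0),(x0+t*(x1-x0),z1),(x0,z0+t*(z1-z0)),(x1,z0+t*(z1-z0))): pts.append(p)
    p=np.array(pts)-[0,h]; c_,s_=np.cos(th),np.sin(th)
    return np.c_[c_*p[:,0]-s_*p[:,1],s_*p[:,0]+c_*p[:,1]]
for deg in (22,25,28,30):
    p=poly(np.radians(deg)); print(deg,"min z rel",p[:,1].min().round(1))
    for gz in range(260,130,-10):
        z=p[:,1]+gz; m=(z>89)&(z<99)
        if m.any():
            lo=-20-p[m,0].min(); hi=30-p[m,0].max()
            below=z<=89
            print("  gz",gz,"x",round(lo,1),round(hi,1),"slack",round(hi-lo,1),"toe x@lo",round(lo+p[:,0].min(),1),"zmin",round(z.min(),1))
E
```

```text
t 11.23 pos [631.5 171.8 183. ] tank [ 88.2   0.3 183. ] xhead 1.4723 tilt [-0.002  0.    -1.   ] F [ 2.9 -0.3 -0.7] w 12.8
t 11.28 pos [631.7 171.8 183. ] tank [ 88.4   0.3 183. ] xhead 1.4721 tilt [-0.002  0.    -1.   ] F [ 1.7  0.3 -0.1] w 12.5
22 min z rel -157.7
  gz 250 x -14.2 16.7 slack 30.9 toe x@lo -23.5 zmin 92.3
  gz 240 x -13.1 -7.9 slack 5.2 toe x@lo -22.4 zmin 82.3
  gz 230 x -32.0 -31.7 slack 0.2 toe x@lo -41.3 zmin 72.3
  gz 220 x -56.6 -31.5 slack 25.1 toe x@lo -65.9 zmin 62.3
  gz 210 x -58.8 -24.8 slack 34.1 toe x@lo -68.1 zmin 52.3
  gz 200 x -54.7 -20.6 slack 34.1 toe x@lo -64.0 zmin 42.3
  gz 190 x -50.6 -17.2 slack 33.4 toe x@lo -59.9 zmin 32.3
  gz 180 x -46.4 -13.1 slack 33.4 toe x@lo -55.8 zmin 22.3
  gz 170 x -42.3 -8.9 slack 33.4 toe x@lo -51.6 zmin 12.3
  gz 160 x -38.2 -4.8 slack 33.4 toe x@lo -47.5 zmin 2.3
  gz 150 x -34.8 -0.7 slack 34.1 toe x@lo -44.1 zmin -7.7
  gz 140 x -30.6 3.4 slack 34.1 toe x@lo -39.9 zmin -17.7
25 min z rel -157.6
  gz 250 x -22.0 11.3 slack 33.3 toe x@lo -31.7 zmin 92.4
  gz 240 x -20.9 -10.4 slack 10.4 toe x@lo -30.5 zmin 8
[... 1337 characters left out ...]
 250 x -35.6 2.0 slack 37.6 toe x@lo -45.8 zmin 93.4
  gz 240 x -33.8 -15.7 slack 18.1 toe x@lo -44.0 zmin 83.4
  gz 230 x -46.1 -32.5 slack 13.5 toe x@lo -56.3 zmin 73.4
  gz 220 x -63.7 -49.4 slack 14.3 toe x@lo -73.9 zmin 63.4
  gz 210 x -77.7 -49.0 slack 28.7 toe x@lo -87.9 zmin 53.4
  gz 200 x -72.2 -40.9 slack 31.3 toe x@lo -82.4 zmin 43.4
  gz 190 x -65.8 -34.4 slack 31.3 toe x@lo -76.0 zmin 33.4
  gz 180 x -60.3 -28.9 slack 31.3 toe x@lo -70.5 zmin 23.4
  gz 170 x -54.8 -23.4 slack 31.3 toe x@lo -65.0 zmin 13.4
  gz 160 x -48.3 -17.9 slack 30.4 toe x@lo -58.5 zmin 3.4
  gz 150 x -42.8 -11.5 slack 31.3 toe x@lo -53.0 zmin -6.6
  gz 140 x -37.3 -6.0 slack 31.3 toe x@lo -47.5 zmin -16.6
```

View pics/w7.png

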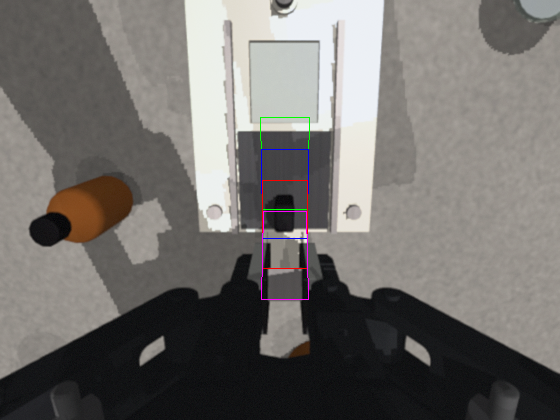

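Request:
step_arm(
  commands="0 0.005 0 0 1; 0 0 -0.03 0 1; 0 0 -0.04 0 1; 0 -0.02 -0.005 0 1; 0 -0.03 0 0 1; 0 -0.03 0 0 1; 0 -0.03 0 0 1; 0 0 0 0 1",
  newtons=60,
)

```text
time_s: 11.95
position: [523.4, 182.1, 257.3]
eef_rot: [0.741, 0.672, -0.002, -0.002]
ft_force: [0.4, 0.1, 0.8]
grip_width: 12.5
```

```bash
python3 - <<'E'
from h import *
s=snap("wrist");st();G,hd=grasp(); o=s["img"].copy()
t=snap("scene"); G2,_=grasp(); q=t["img"].copy()
for img,sn in ((o,s),(q,t)):
  for deg,col in ((28,(0,0,255)),(32,(255,0,255))):
    f=lambda x,y,z:tray(x,y,z,G,hd,np.radians(deg),145)
    P=np.array([f(-62,18,10),f(-62,-18,10),f(8,-18,10),f(8,18,10)])
    cv2.polylines(img,[proj(sn,P).round().astype(int)],True,col,1)
  P=np.array([c(-20,22,98),c(-20,-22,98),c(30,-22,98),c(30,22,98)])
  cv2.polylines(img,[proj(sn,P).round().astype(int)],True,(0,255,0),1)
cv2.imwrite("pics/w8.png",np.hstack([cv2.resize(o[60:340,170:400],(460,560)),cv2.resize(q[110:230,270:340],(327,560))]))
E
```

```text
t 12.0 pos [525.8 182.  258. ] tank [-1.80e+01 -1.00e-01  2.58e+02] xhead 1.4731 tilt [-0.003 -0.001 -1.   ] F [ 0.9  0.2 -1.3] w 12.6
```

View pics/w8.png

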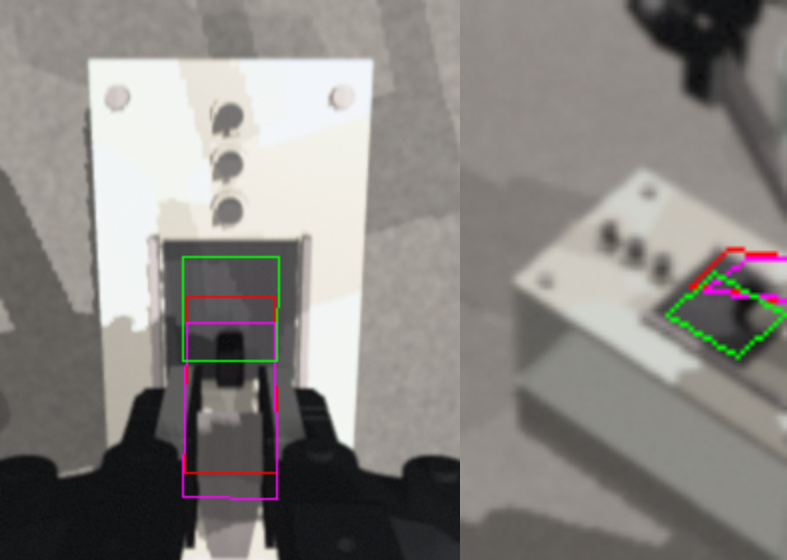

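The picture shows I made a mistake: the tray's toe caught the knob on the way over and pushed the hatch shut (dark plate up to crop row 240). I'll lift over it and push the knob open again with the tray's slanted underside. First I check the tilt.

Request:
step_arm(
  commands="0 0.003 -0.01 0 1; 0 0 -0.025 0 1; 0 -0.015 0 0 1; 0 -0.02 0 0 1; 0 -0.02 0 0 1; 0 0 0 0 1; 0 0 0 0 1",
)

```text
time_s: 12.63
position: [477.1, 187.0, 293.9]
eef_rot: [0.741, 0.671, -0.0, -0.0]
ft_force: [0.4, 0.6, -1.3]
grip_width: 12.3
```

```bash
python3 - <<'E'
from h import *
s=snap("wrist");st();G,hd=grasp(); o=s["img"].copy()
t=snap("scene"); q=t["img"].copy(); sc=4
q=cv2.resize(q[80:220,240:380],None,fx=sc,fy=sc)
for deg,col in ((32,(0,0,255)),(38,(255,0,255)),(44,(255,0,0))):
    f=lambda x,y,z:tray(x,y,z,G,hd,np.radians(deg),145)
    P=np.array([f(-62,18,10),f(-62,-18,10),f(8,-18,10),f(8,18,10)])
    cv2.polylines(o,[proj(s,P).round().astype(int)],True,col,1)
    cv2.polylines(q,[((proj(t,P)-[240,80])*sc).round().astype(int)],True,col,1)
cv2.imwrite("pics/w9.png",np.hstack([cv2.resize(o[140:420,220:340],(240,560)),q]))
E
```

```text
t 12.68 pos [477.6 186.9 293.9] tank [-66.4   0.  293.9] xhead 1.4716 tilt [ 0. -0. -1.] F [-0.4 -0.5 -1. ] w 12.3
```

View pics/w9.png

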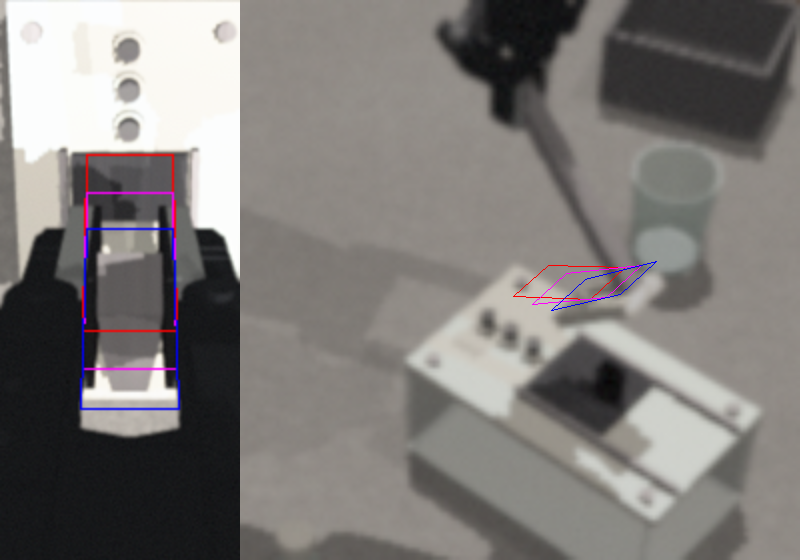

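Tilt is about 44° (heel edge at left-crop row 404, toe ~225). Next I lower onto the port side of the knob and push the hatch open with the underside.

Request:
step_arm(
  commands="0 -0.014 0 0 1; 0 0 0.02 0 1; 0 0 0.025 0 1; 0 0 0.012 0 1; 0 0 0 0 1",
  newtons=80,
)

```text
time_s: 13.15
position: [463.0, 188.0, 234.8]
eef_rot: [0.741, 0.671, -0.001, -0.0]
ft_force: [0.8, 0.1, -0.5]
grip_width: 12.3
```

Request:
step_arm(
  commands="0 0.01 0 0 1; 0 0.012 0 0 1; 0 0.012 0 0 1; 0 0.012 0 0 1; 0 0.012 0 0 1; 0 0.012 0 0 1; 0 0 0 0 1",
)

```text
time_s: 13.73
position: [534.4, 181.4, 237.7]
eef_rot: [0.741, 0.671, 0.0, -0.0]
ft_force: [-3.1, 0.0, 2.0]
grip_width: 12.0
```

```bash
cat >> h.py <<'E'
def hatch_edge(s):
    g=s["img"].astype(int).mean(-1)
    for y in (-25,-20,20,25):
        xs=np.arange(-40,70,1.); uv=proj(s,np.array([c(x,y,103) for x in xs])); v=np.array([g[int(np.clip(round(b),0,419)),int(np.clip(round(a),0,559))] for a,b in uv])
        print(y,v[::5].astype(int).tolist())
E
python3 - <<'E'
from h import *
s=snap("wrist");st(); cv2.imwrite("pics/w10.png",s["img"]); hatch_edge(s)
t=snap("top"); hatch_edge(t); cv2.imwrite("pics/t10.png",t["img"])
E
```

```text
t 13.78 pos [533.7 181.4 237.3] tank [-1.010e+01  1.000e-01  2.373e+02] xhead 1.4713 tilt [-0.  0. -1.] F [-3.2  0.9  1.9] w 12.2
-25 [237, 224, 209, 207, 207, 207, 230, 235, 238, 238, 238, 167, 170, 167, 167, 42, 86, 87, 87, 86, 85, 67]
-20 [237, 236, 210, 208, 194, 192, 188, 184, 183, 191, 192, 192, 190, 131, 144, 55, 85, 85, 86, 87, 84, 77]
20 [230, 229, 228, 227, 193, 186, 186, 183, 181, 179, 177, 179, 178, 131, 223, 54, 86, 86, 87, 87, 82, 82]
25 [229, 229, 229, 228, 228, 226, 226, 226, 226, 225, 224, 224, 238, 238, 239, 56, 86, 85, 86, 89, 85, 82]
-25 [243, 240, 234, 234, 234, 195, 67, 75, 99, 81, 49, 106, 186, 196, 195, 116, 69, 70, 71, 69, 67, 64]
-20 [243, 243, 234, 234, 224, 124, 59, 75, 76, 70, 72, 175, 217, 213, 178, 127, 67, 79, 86, 65, 63, 63]
20 [103, 95, 96, 95, 96, 95, 96, 96, 96, 96, 95, 93, 92, 89, 84, 61, 62, 65, 68, 54, 46, 46]
25 [204, 84, 90, 95, 96, 96, 96, 94, 95, 96, 95, 95, 96, 96, 95, 90, 88, 82, 78, 66, 67, 61]
```

```bash
cat > plan.py <<'E'
import numpy as np
def poly(th,h=145):
    pts=[]
    for (x0,x1,z0,z1) in ((-62,8,0,10),(-6,6,10,155)):
        for t in np.linspace(0,1,150):
            pts+= [(x0+t*(x1-x0),z0),(x0+t*(x1-x0),z1),(x0,z0+t*(z1-z0)),(x1,z0+t*(z1-z0))]
    p=np.array(pts)-[0,h]; c,s=np.cos(th),np.sin(th)
    return np.c_[c*p[:,0]-s*p[:,1],s*p[:,0]+c*p[:,1]]
def rng(deg,gz):
    p=poly(np.radians(deg)); z=p[:,1]+gz
    m=(z>89.5)&(z<98.5); k=(z>=98.5)&(z<104); n=(z>=104)&(z<133)
    lo=max([-20-p[m,0].min()] if m.any() else [-999])
    hi=min([30-p[m,0].max()]*m.any()+[34-p[k,0].max()]*k.any()+[76-p[n,0].max()]*n.any()+[999])
    tm=z<89.5; 
    if tm.any(): lo=max(lo,-99-p[tm,0].min())
    return lo,hi,z.min()
E
python3 - <<'E'
from plan import *
for deg in (42,44,46):
    print(deg,[(gz,*np.round(rng(deg,gz),0)) for gz in range(256,145,-10)])
for deg in (30,20,10,0):
    print(deg,[(gz,*np.round(rng(deg,gz),0)) for gz in range(196,145,-10)])
E
```

```text
Traceback (most recent call last):
  File "plan.py", line 13, in rng
    hi=min([30-p[m,0].max()]*m.any()+[34-p[k,0].max()]*k.any()+[76-p[n,0].max()]*n.any()+[999])
               ~~~~~~~~~~^^
ValueError: zero-size array to reduction operation maximum which has no identity
```

```bash
sed -i 's/^    lo=max(.*/    lo=-20-p[m,0].min(initial=999)/; s/^    hi=min(.*/    hi=min(30-p[m,0].max(initial=-999),34-p[k,0].max(initial=-999),76-p[n,0].max(initial=-999))/' plan.py
python3 - <<'E'
from plan import *
f=lambda r:[tuple(int(v) for v in q) for q in r]
for deg in (42,44,46):
    print(deg,f([(gz,*np.round(rng(deg,gz),0)) for gz in range(256,145,-10)]))
for deg in (36,30,20,10,0):
    print(deg,f([(gz,*np.round(rng(deg,gz),0)) for gz in range(196,145,-10)]))
E
```

```text
42 [(256, -1019, -4, 107), (246, -69, -25, 97), (236, -64, -36, 87), (226, -70, -47, 77), (216, -81, -58, 67), (206, -93, -69, 57), (196, -100, -73, 47), (186, -91, -68, 37), (176, -82, -56, 27), (166, -73, -47, 17), (156, -64, -37, 7), (146, -55, -28, -3)]
44 [(256, -1019, -5, 109), (246, -1019, -28, 99), (236, -69, -38, 89), (226, -73, -48, 79), (216, -83, -59, 69), (206, -94, -69, 59), (196, -104, -76, 49), (186, -97, -74, 39), (176, -87, -61, 29), (166, -77, -52, 19), (156, -68, -42, 9), (146, -58, -32, -1)]
46 [(256, -1019, -7, 111), (246, -1019, -30, 101), (236, -74, -40, 91), (226, -76, -50, 81), (216, -86, -59, 71), (206, -95, -69, 61), (196, -105, -77, 51), (186, -102, -80, 41), (176, -92, -68, 31), (166, -81, -57, 21), (156, -71, -47, 11), (146, -61, -37, 1)]
36 [(196, -84, -57, 42), (186, -76, -47, 32), (176, -69, -40, 22), (166, -62, -32, 12), (156, -54, -26, 2), (146, -48, -18, -8)]
30 [(196, -70, -38, 39), (186, -64, -32, 29), (176, -58, -27, 19), (166, -52, -21, 9), (156, -46, -15, -1), (146, -41, -9, -11)]
20 [(196, -49, -15, 39), (186, -46, -11, 29), (176, -42, -8, 19), (166, -38, -4, 9), (156, -35, -1, -1), (146, -31, 3, -11)]
10 [(196, -31, 5, 42), (186, -29, 7, 32), (176, -28, 9, 22), (166, -26, 10, 12), (156, -24, 12, 2), (146, -22, 14, -8)]
0 [(196, -14, 24, 51), (186, -14, 24, 41), (176, -14, 24, 31), (166, -14, 24, 21), (156, -14, 24, 11), (146, -14, 24, 1)]
```

Request:
step_arm(
  commands="0 -0.015 0 0 1; 0 -0.02 0 0 1; 0 -0.005 0.01 0 1; 0 -0.004 0.01 0 1; 0 -0.007 0.01 0 1; 0 0 0 0 1",
)

```text
time_s: 14.33
position: [478.4, 186.0, 202.6]
eef_rot: [0.741, 0.671, -0.003, -0.002]
ft_force: [-1.6, -0.2, -2.5]
grip_width: 12.1
```

```bash
python3 - <<'E'
from h import *
st(); s=snap("wrist"); hatch_edge(s); cv2.imwrite("pics/w11.png",s["img"])
E
```

```text
t 14.33 pos [478.4 186.  202.6] tank [-65.6  -0.8 202.6] xhead 1.4723 tilt [-0.007 -0.002 -1.   ] F [-1.6 -0.2 -2.5] w 12.1
-25 [182, 181, 176, 87, 97, 96, 97, 85, 19, 21, 17, 20, 21, 18, 21, 17, 19, 14, 21, 19, 16, 19]
-20 [158, 101, 96, 96, 96, 96, 94, 82, 84, 20, 18, 19, 21, 18, 19, 21, 20, 73, 167, 182, 85, 27]
20 [235, 128, 95, 96, 96, 95, 77, 84, 31, 20, 21, 19, 20, 20, 20, 23, 21, 20, 24, 18, 18, 18]
25 [236, 245, 247, 28, 63, 94, 78, 58, 26, 12, 20, 24, 21, 21, 25, 24, 20, 19, 17, 19, 20, 19]
```

```bash
python3 - <<'E'
from h import *
st(); t=snap("scene"); s=snap("wrist")
cv2.imwrite("pics/m11.png",np.hstack([cv2.resize(s["img"],(400,420)),cv2.resize(t["img"][100:240,260:393],(400,420))]))
E
```

```text
t 14.38 pos [479.7 186.1 203.9] tank [-64.3  -0.6 203.9] xhead 1.4722 tilt [-0.004 -0.001 -1.   ] F [-0.4  1.  -1.7] w 12.4
```

View pics/m11.png

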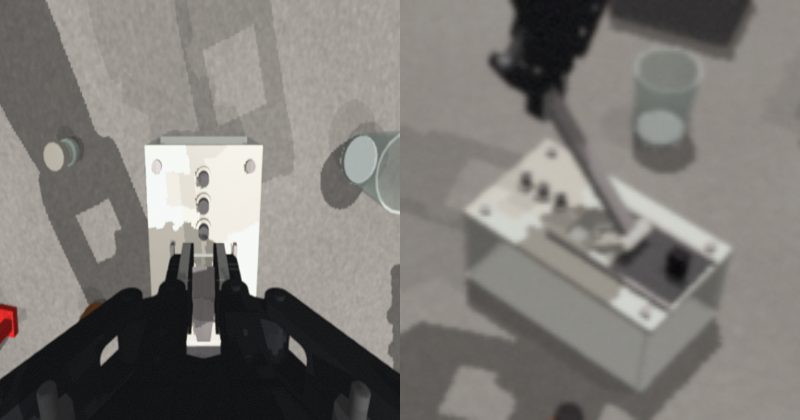

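Picture: toe has gone into the slot and the hatch is still open (knob at right crop (677,262)). Continue.

Request:
step_arm(
  commands="0 -0.008 0.007 0 1; 0 -0.01 0.01 0 1; 0 -0.008 0.01 0 1; 0 0 0.005 0 1; 0 0.004 0.005 0 1; 0 0 0 0 1",
)

```text
time_s: 14.98
position: [459.8, 188.5, 168.5]
eef_rot: [0.741, 0.671, -0.0, 0.0]
ft_force: [0.1, -0.3, -1.4]
grip_width: 12.2
```

Request:
step_arm(
  commands="0 0.01 0.01 0 1; 0 0.01 0.01 0 1; 0 0 0 0 1; 0 0 0 0 1",
)

```text
time_s: 15.32
position: [479.9, 186.6, 149.4]
eef_rot: [0.741, 0.671, -0.0, -0.0]
ft_force: [0.5, -0.2, -1.9]
grip_width: 12.3
```

```bash
python3 - <<'E'
from h import *
st(); t=snap("scene"); s=snap("wrist");cv2.imwrite("pics/w12.png",s["img"]);cv2.imwrite("pics/s12.png",t["img"])
E
```

```text
t 15.32 pos [479.9 186.6 149.4] tank [-6.410e+01 -1.000e-01  1.494e+02] xhead 1.4713 tilt [-0.001 -0.    -1.   ] F [ 0.5 -0.2 -1.9] w 12.3
```

Request:
step_arm(
  commands="0 0.006 0 0 1; 0 0.008 0 0 1; 0 0.008 0 0 1; 0 0.008 0 0 1; 0 0.008 0 0 1; 0 0.008 0 0 1; 0 0 0 0 1",
  newtons=20,
)

```text
time_s: 16.0
position: [524.0, 181.9, 147.8]
eef_rot: [0.741, 0.671, -0.002, -0.002]
ft_force: [-4.3, 0.4, -4.4]
grip_width: 12.1
```

Request:
step_arm(
  commands="0 0.008 0 0 1; 0 0.008 0 0 1; 0 0.008 0 0 1; 0 0.008 0 0 1; 0 0 0 0 1",
)

```text
time_s: 16.42
position: [555.6, 179.0, 148.4]
eef_rot: [0.741, 0.671, -0.002, -0.002]
ft_force: [-5.5, 1.2, -1.6]
grip_width: 12.0
```

```bash
python3 - <<'E'
from h import *
st(); s=snap("wrist"); print(hatch_edge(s))
E
```

```text
t 16.42 pos [555.6 179.  148.4] tank [ 1.200e+01 -1.000e-01  1.484e+02] xhead 1.4716 tilt [-0.006 -0.    -1.   ] F [-5.5  1.2 -1.6] w 12.0
-25 [217, 233, 235, 235, 236, 235, 233, 205, 212, 221, 221, 124, 164, 163, 16, 17, 18, 20, 22, 18, 17, 19]
-20 [211, 210, 209, 207, 190, 185, 181, 191, 187, 183, 182, 178, 185, 95, 21, 79, 86, 39, 19, 16, 14, 14]
20 [237, 216, 213, 211, 158, 182, 177, 175, 158, 184, 179, 176, 170, 102, 32, 75, 72, 35, 20, 16, 20, 17]
25 [225, 216, 214, 212, 209, 209, 209, 225, 225, 223, 223, 222, 222, 222, 20, 28, 17, 23, 22, 16, 15, 17]
None
```

Request:
step_arm(
  commands="0 0.006 0 0 1; 0 0.006 0 0 1; 0 0.003 0 0 1; 0 0 0 0 1; 0 -0.015 0 0 1; 0 -0.012 0 0 1; 0 0 0 0 1",
)

```text
time_s: 17.05
position: [545.2, 180.4, 150.1]
eef_rot: [0.741, 0.672, 0.001, 0.001]
ft_force: [-0.6, 0.7, -1.5]
grip_width: 11.9
```

```bash
python3 - <<'E'
from h import *
st(); s=snap("wrist");t=snap("scene"); G,hd=grasp(); o=s["img"].copy(); q=cv2.resize(t["img"][110:230,270:370],None,fx=4,fy=4)
for deg,col in ((0,(0,255,0)),(6,(0,0,255))):
    f=lambda x,y,z:tray(x,y,z,G,hd,np.radians(deg),145)
    P=np.array([f(-62,18,10),f(-62,-18,10),f(8,-18,10),f(8,18,10)])
    cv2.polylines(o,[proj(s,P).round().astype(int)],True,col,1)
    P=np.array([f(6,-7,10),f(6,-7,155),f(-6,-7,155),f(-6,-7,10)])
    cv2.polylines(q,[((proj(t,P)-[270,110])*4).round().astype(int)],True,col,1)
cv2.imwrite("pics/w13.png",np.hstack([cv2.resize(o[60:340,180:380],(343,480)),q]))
E
```

```text
t 17.05 pos [545.2 180.4 150.1] tank [  1.5   0.3 150.1] xhead 1.4728 tilt [ 0.003 -0.    -1.   ] F [-0.6  0.7 -1.5] w 11.9
```

View pics/w13.png

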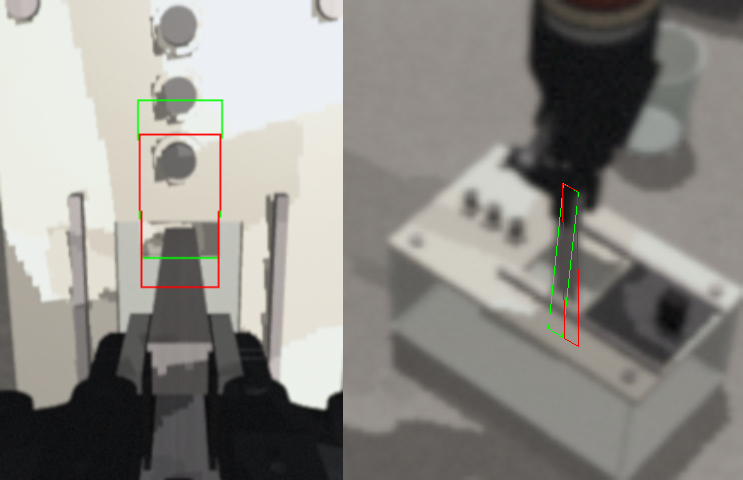

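Stem base at left-crop row 228 matches the upright model (0°). Now lower to the floor and move to the slot's port end.

Request:
step_arm(
  commands="0 -0.008 0.004 0 1; 0 -0.006 0.006 0 1; 0 0 0.004 0 1; 0 0 0.002 0 1; 0 0 0 0 1",
)

```text
time_s: 17.57
position: [534.4, 181.9, 137.3]
eef_rot: [0.741, 0.671, 0.003, 0.002]
ft_force: [0.9, -1.9, 10.9]
grip_width: 12.2
```

Request:
step_arm(
  commands="0 0 0.002 0 1; 0 0 0.001 0 1; 0 0 0 0 1; 0 0 0 0 1",
)

```text
time_s: 17.9
position: [536.7, 181.9, 136.3]
eef_rot: [0.741, 0.671, 0.005, 0.004]
ft_force: [1.7, -1.2, 14.3]
grip_width: 12.1
```

Request:
step_arm(
  commands="0 0 -0.004 0 1; 0 -0.006 0 0 1; 0 -0.001 0 0 1; 0 0 0.002 0 1; 0 0 0 0 1",
)

```text
time_s: 18.32
position: [532.2, 182.2, 137.8]
eef_rot: [0.741, 0.671, 0.007, 0.006]
ft_force: [9.3, -2.0, 8.6]
grip_width: 12.4
```

```bash
python3 -c "
from h import *
st()"
```

```text
t 18.32 pos [532.2 182.2 137.8] tank [-11.7   0.8 137.8] xhead 1.4724 tilt [ 0.019  0.    -1.   ] F [ 9.3 -2.   8.6] w 12.4
```

Request:
step_arm(
  commands="0 0.002 -0.001 0 1; 0 0 0 0 1; 0 0 0 0 0.5; 0 0 0 0 0.45; 0 0 0 0 0.4; 0 0 -0.02 0 0.4; 0 0 -0.03 0 0.4; 0 0 -0.02 0 0.4",
)

```text
time_s: 18.98
position: [525.1, 182.1, 203.4]
eef_rot: [0.741, 0.671, -0.001, -0.001]
ft_force: [0.5, 0.6, 0.1]
grip_width: 51.1
```

Request:
step_arm(
  commands="0 0.01 -0.03 0 0.4; 0 0.03 -0.02 0 0.4; 0 0.03 0 0 0.4; 0 0 0 0 0.4",
)

```text
time_s: 19.32
position: [600.2, 174.6, 254.3]
eef_rot: [0.742, 0.671, 0.002, 0.002]
ft_force: [-0.2, -0.5, -0.9]
grip_width: 50.9
```

```bash
python3 - <<'E'
from h import *
st(); s=snap("wrist");t=snap("scene");u=snap("top"); o=s["img"].copy(); k=4;q=cv2.resize(t["img"][120:235,280:370],None,fx=k,fy=k)
for n in ("tray_mid","tray_toe"):
    for d in env.find_in(n,"wrist")[:1]: print(n,d["p"],(np.array(d["xy"])*[560,420]).round())
for deg,col in ((0,(0,255,0)),(5,(0,0,255))):
    f=lambda x,y,z:tray(x,y,z,c(-14,0,6),TY,np.radians(deg),0)
    P=np.array([f(6,7,155),f(6,-7,155),f(-6,-7,155),f(-6,7,155),f(-6,7,10),f(6,7,10),f(6,7,155)])
    cv2.polylines(o,[proj(s,P).round().astype(int)],True,col,1)
    cv2.polylines(q,[((proj(t,P)-[280,120])*k).round().astype(int)],True,col,1)
print(proj(s,np.array([c(-14,0,161)])))
cv2.imwrite("pics/w14.png",np.hstack([cv2.resize(o[20:300,170:390],(361,460)),q])); cv2.imwrite("pics/t14.png",u["img"])
E
```

```text
t 19.32 pos [600.2 174.6 254.3] tank [ 5.680e+01 -1.000e-01  2.543e+02] xhead 1.4708 tilt [ 0.005 -0.    -1.   ] F [-0.2 -0.5 -0.9] w 50.9
tray_mid 0.86 [ 16. 209.]
tray_toe 0.77 [283. 106.]
[[284.51381076 102.52839193]]
```

```bash
cat > stem.py <<'E'
from h import *
for cam in ("wrist","scene","top"):
    s=snap(cam); P=cloud(s).reshape(-1,3); q=np.array([tk(p) for p in P[(np.abs(P[:,0]-540)<120)&(np.abs(P[:,1]-180)<80)&(P[:,2]>100)&(P[:,2]<190)]])
    m=(np.abs(q[:,1])<16)&(q[:,0]>-34)&(q[:,0]<24)&(q[:,2]>114); q=q[m]; print(cam,len(q))
    if len(q)<8: continue
    print("  top z",np.percentile(q[:,2],[50,90,98]).round(1))
    for a,b in ((114,125),(125,140),(140,153),(153,175)):
        k=q[(q[:,2]>=a)&(q[:,2]<b)]
        if len(k)>3: print("  z",a,b,len(k),"x",np.percentile(k[:,0],[5,50,95]).round(1),"y",np.percentile(k[:,1],[5,50,95]).round(1))
    if cam!="top": 
        # hatch edge/knob from depth
        w=np.array([tk(p) for p in P[(np.abs(P[:,0]-600)<90)&(np.abs(P[:,1]-175)<15)&(P[:,2]>122)&(P[:,2]<136)]])
        w=w[w[:,0]>28] if len(w) else w
        if len(w): print("  knob x",np.percentile(w[:,0],[5,50,95]).round(1),np.median(w[:,2]).round(1),len(w))
E
python3 stem.py
```

```text
wrist 387
  top z [160.3 161.2 161.7]
  z 153 175 387 x [-15.   -9.8  -4. ] y [-5.2  0.9  6.9]
  knob x [76.6 83.7 93.2] 130.4 324
scene 104
  top z [143.2 161.6 163. ]
  z 114 125 20 x [-14.   -5.9  -3.5] y [-8.  -5.9  6.2]
  z 125 140 26 x [-15.5  -5.8  -4. ] y [-8.4 -6.3  6.3]
  z 140 153 22 x [-17.1  -7.2  -3.3] y [-8.4 -5.1  2.9]
  z 153 175 36 x [-15.5  -8.9  -3.3] y [-9.  -1.9  6.1]
  knob x [76.9 86.  93.4] 130.3 41
top 6
```

Request:
step_arm(
  commands="0 0.02 0 0 0.4; 0 0.008 0 0 0.4; 0 0 0.04 0 0.4; 0 0 0.04 0 0.4; 0 0 0.035 0 0.4; 0 0 0.015 0 0.4; 0 0 0.01 0 0.4; 0 0 0 0 0.4",
  newtons=20,
)

```text
time_s: 20.38
position: [621.6, 172.1, 110.4]
eef_rot: [0.741, 0.671, -0.002, -0.002]
ft_force: [-0.8, 0.3, -1.0]
grip_width: 51.4
```

```bash
python3 -c "
from h import *
st()"
```

```text
t 20.38 pos [621.6 172.1 110.4] tank [ 78.3  -0.4 110.4] xhead 1.472 tilt [-0.006 -0.001 -1.   ] F [-0.8  0.3 -1. ] w 51.4
```

Request:
step_arm(
  commands="0 0.006 -0.002 0 0.4; 0 0 0 0 1; 0 0 0 0 1; 0 0 0 0 1; 0 0 0 0 1; 0 0 0 0 1; 0 0 0 0 1; 0 0 -0.001 0 1",
)

```text
time_s: 21.05
position: [630.9, 171.6, 118.0]
eef_rot: [0.741, 0.671, 0.001, 0.001]
ft_force: [0.9, -1.1, 1.8]
grip_width: 11.3
```

Request:
step_arm(
  commands="0 -0.008 0 0 1; 0 -0.009 0 0 1; 0 -0.009 0 0 1; 0 -0.006 0 0 1; 0 0 0 0 1; 0 0 0 0 1",
)

```text
time_s: 21.55
position: [596.8, 175.0, 117.8]
eef_rot: [0.741, 0.672, -0.0, 0.0]
ft_force: [-1.6, -1.6, 6.9]
grip_width: 11.1
```

```bash
python3 -c "
from h import *
st()"; python3 stem.py
```

```text
t 21.55 pos [596.8 175.  117.8] tank [ 53.3   0.  117.8] xhead 1.4726 tilt [-0.    -0.001 -1.   ] F [-1.6 -1.6  6.9] w 11.1
wrist 2169
  top z [160.3 161.1 161.6]
  z 153 175 2169 x [-15.   -9.8  -4.2] y [-5.6  0.9  7.2]
  knob x [42.  46.4 58. ] 130.5 1845
scene 102
  top z [144.  161.8 163.1]
  z 114 125 17 x [-14.2  -7.6  -2.9] y [-7.9 -6.5  2.3]
  z 125 140 27 x [-15.5  -5.7  -3.4] y [-9.3 -6.   5.1]
  z 140 153 22 x [-15.3  -6.1  -3. ] y [-7.9 -5.6  3.5]
  z 153 175 36 x [-15.4  -8.9  -2.8] y [-8.  -2.2  5.5]
  knob x [58.7 63.5 64.1] 128.9 21
top 48
  top z [158.7 162.4 165.3]
  z 114 125 5 x [-14.4 -11.   -4.2] y [-7.5 -6.8  1.4]
  z 125 140 6 x [-14.3 -10.5  -5.2] y [-7.2 -6.6 -5.6]
  z 140 153 5 x [-12.   -8.   -3.5] y [-7.1 -6.6 -5.8]
  z 153 175 32 x [-14.2  -8.9  -3.4] y [-6.5  0.2  6.1]
```

Request:
step_arm(
  commands="0 -0.003 0 0 1; 0 -0.002 0 0 1; 0 0 0 0 1; 0 0 0 0 1",
)

```text
time_s: 22.03
position: [592.6, 175.4, 117.9]
eef_rot: [0.741, 0.671, 0.0, 0.001]
ft_force: [-0.1, -2.0, 6.4]
grip_width: 11.2
```

Request:
step_arm(
  commands="0 -0.002 0 0 1; 0 0 0 0 1; 0 0 0 0 1",
)

```text
time_s: 22.28
position: [591.0, 175.5, 117.9]
eef_rot: [0.741, 0.671, 0.001, 0.001]
ft_force: [1.1, -2.3, 6.0]
grip_width: 11.3
```

```bash
python3 -c "
from h import *
st()"; python3 stem.py | head -5
```

```text
t 22.28 pos [591.  175.5 117.9] tank [ 47.5  -0.  117.9] xhead 1.4724 tilt [ 0.002 -0.001 -1.   ] F [ 1.1 -2.3  6. ] w 11.3
wrist 2170
  top z [160.3 161.1 161.7]
  z 125 140 36 x [-17.  -16.9 -16.9] y [-5.3  1.   6.8]
  z 140 153 44 x [-17.  -16.9 -16.9] y [-5.3  0.9  6.8]
  z 153 175 2090 x [-16.3 -11.   -5.4] y [-5.5  0.7  7.1]
```

Request:
step_arm(
  commands="0 -0.001 0 0 1; 0 -0.001 0 0 1; 0 0 0 0 1; 0 0 0 0 1",
)

```text
time_s: 22.77
position: [589.3, 175.7, 117.9]
eef_rot: [0.741, 0.671, 0.001, 0.001]
ft_force: [-0.3, -2.1, 5.4]
grip_width: 11.2
```

```bash
python3 -c "
from h import *
st()"; python3 stem.py | head -5
```

```text
t 22.77 pos [589.3 175.7 117.9] tank [ 45.8  -0.  117.9] xhead 1.4724 tilt [ 0.003 -0.    -1.   ] F [-0.3 -2.1  5.4] w 11.2
wrist 2167
  top z [160.3 161.1 161.6]
  z 125 140 37 x [-18.7 -18.7 -18.6] y [-5.3  0.9  6.9]
  z 140 153 43 x [-18.7 -18.7 -18.6] y [-5.3  0.7  7. ]
  z 153 175 2087 x [-18.1 -12.8  -7.2] y [-5.4  0.9  7.1]
```

Request:
step_arm(
  commands="0 0 0 0 0.6; 0 0 0 0 0.4; 0 0 0 0 0.4; 0 0 -0.02 0 0.4; 0 0 -0.03 0 0.4; 0 0 -0.04 0 0.4; 0 0.02 -0.03 0 0.4; 0 0 0 0 0.4",
)

```text
time_s: 23.58
position: [614.7, 174.7, 245.1]
eef_rot: [0.741, 0.671, 0.007, 0.004]
ft_force: [0.6, -1.0, 1.9]
grip_width: 51.4
```

Request:
step_arm(
  commands="0 0 0 0 0.4; 0 0 0 0 0.4; 0 0 0 0 0.4; 0 0 0 0 0.4",
)

```text
time_s: 23.92
position: [606.9, 173.8, 233.7]
eef_rot: [0.741, 0.671, -0.002, -0.001]
ft_force: [-0.8, 0.6, 0.2]
grip_width: 51.5
```

```bash
python3 -c "
from h import *
st(); s=snap('wrist'); hatch_edge(s)
a=np.load('top0.npz')['img'].astype(int); b=snap('top')['img'].astype(int)
m=(np.abs(a-b).max(-1)>60).astype(np.uint8); n,l,S,C=cv2.connectedComponentsWithStats(cv2.morphologyEx(m,cv2.MORPH_OPEN,np.ones((3,3),np.uint8)))
print([(x.tolist(),c_.round().tolist()) for x,c_ in zip(S[1:],C[1:]) if x[4]>12])
"; python3 stem.py | head -12
```

```text
t 23.92 pos [606.9 173.8 233.7] tank [ 6.350e+01 -2.000e-01  2.337e+02] xhead 1.4721 tilt [-0.005 -0.001 -1.   ] F [-0.8  0.6  0.2] w 51.5
-25 [221, 227, 236, 238, 237, 238, 238, 85, 85, 85, 83, 83, 88, 89, 87, 86, 83, 73, 72, 71, 209, 228]
-20 [222, 221, 221, 220, 179, 197, 198, 66, 82, 50, 85, 81, 89, 87, 86, 87, 87, 84, 73, 72, 217, 239]
20 [240, 240, 240, 240, 176, 193, 192, 85, 87, 87, 85, 71, 69, 77, 78, 74, 76, 75, 75, 73, 220, 227]
25 [240, 239, 240, 240, 240, 238, 238, 86, 87, 87, 84, 72, 69, 75, 75, 74, 76, 76, 74, 74, 220, 226]
[([129, 119, 94, 181, 9655], [176.0, 204.0]), ([341, 199, 11, 8, 54], [346.0, 203.0]), ([187, 204, 12, 5, 58], [192.0, 206.0]), ([333, 209, 5, 5, 22], [335.0, 211.0]), ([331, 217, 11, 19, 108], [335.0, 227.0]), ([61, 248, 88, 70, 2750], [111.0, 282.0]), ([150, 282, 7, 14, 73], [152.0, 288.0]), ([221, 299, 29, 50, 760], [233.0, 320.0]), ([145, 319, 93, 101, 7160], [188.0, 375.0]), ([0, 334, 35, 28, 685], [16.0, 347.0]), ([281, 336, 54, 32, 1011], [307.0, 350.0]), ([0, 369, 38, 51, 1080], [12.0, 400.0]), ([256, 369, 9, 5, 31], [260.0, 371.0]), ([244, 384, 7, 8, 48], [247.0, 387.0]), ([302, 416, 6, 4, 20], [304.0, 418.0])]
wrist 523
  top z [160.3 161.1 161.7]
  z 125 140 20 x [-6.8 -6.8 -6.8] y [-5.5  0.5  6.5]
  z 153 175 503 x [-18.4 -13.   -7.2] y [-5.4  0.7  6.8]
  knob x [34.6 42.5 50.9] 130.6 394
scene 98
  top z [143.  161.5 163.5]
  z 114 125 18 x [-16.2  -7.9  -6.3] y [-8.  -4.4  5.2]
  z 125 140 24 x [-18.8 -10.1  -7.1] y [-8.2 -6.2  4.7]
  z 140 153 24 x [-17.6  -9.   -6.4] y [-9.2 -5.6  2.6]
  z 153 175 32 x [-17.  -10.9  -7.1] y [-7.4 -2.   5.8]
  knob x [35.7 44.3 51.6] 129.9 40
```

```bash
python3 -c "
from cell import env
print(env.finish_job())"
```

```text
the job is handed in; nothing more can be done
None
```

The tray is in the tank, standing upright on the floor with its stem near the slot's port-side end. The hatch is closed against it, the gripper is clear, and I handed the job in at about 24 s.

**How it went**
- I opened the hatch by its knob. I then gripped the white tray and tilted it in the pads by pressing its toe against the tank's +x end wall, since it would not tilt on the bench.
- One thing went wrong: while I carried the tray over the lid, its toe caught the knob and pushed the hatch shut. That also tilted the tray further, to about 44°. I lifted clear and pushed the hatch open again to about 0.062 m with the tray's underside.
- I brought the tray in toe first and righted it against the slot's far end. I set it down, let go, then pushed the hatch until it had moved the stem up to about -13 mm.

**Last checks, from depth readings in the tank frame**

| Check | Measured | Wanted |
|---|---|---|
| Stem top height | about 161 mm | 161 mm when standing on the floor |
| Stem axis x | about -13 mm | -20 to -6 mm |
| Stem axis y | about +0.7 mm | -14 to 14 mm |
| Hatch | about 0.021 m | below 0.027 m |

- **Upright:** the stem's face stayed at the same x across the heights I could see, and the gripper was clear of everything.
- **Not seen directly:** I had used all 12 pictures by then, so the final state was checked by numbers only. The toe's place under the ports follows from the stem's position and the yaw I set, not from a sighting.
- **Disagreement:** the stem met the slot's end with the gripper at about x = -12 mm instead of -14. My tank position may be off by about 2 mm, which is within the limits.
- **Bystanders:** none was knowingly touched. I compared before and after top views, but the result was not conclusive because the arm and its shadow hid much of the scene.

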